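Turn the flanged block for its second gauging pass

TASK

The flanged block has had its long side gauged on the sloped fixture; now gauge one of its short ends. Lift it, turn it a quarter turn, set it flat on the sloping bed at the open end of the stop bar, before the roller lever, with a short end flat against the bar; then slide it along the bar past the roller lever, with that end kept against the bar, until it is up against the end stop, and let go of it there. Leave the other things on the bench where they are.

Things in the scene. Friction and masses are not known exactly. Their poses are not given: they have to be found in the camera images.
- block: The loose workpiece, bright steel, 0.25 kg: flange plate 46 x 70 x 18 mm (its x, y, z) with a square boss 26 x 26 mm in the middle, 18 to 52 mm above the underside, sides parallel to the plate's: grip it there. Origin: centre of underside. Short ends: the 46 x 18 mm faces at y = +-35 mm. At the start it stands on the sloping bed near the end stop, past the lever, a long side on the bar.
- bed (a point): Corner of the fixture's sloping bed, where the bar's face, the end stop's face and the bed surface meet, 55 mm above the bench. x points up the slope (35 degrees, rising to the robot's left), y along the bar from the end stop to the open end, z out of the bed. Bed: z = 0, x -45 to 115, y -17 to 213 mm. Let go, a block stays put or slides down to the bar. Fixture fixed; its place and yaw vary.
- bar_top (a point): Middle of the stop bar's top face. The bar is steel, 14 mm wide and 10 mm high, along the bed's lower edge: in the bed's axes x = -14 to 0, y = -12 to 208 mm; its face at x = 0 is what the block rests against. A grey switch body, 10 mm high, lies just below it at x = -43 to -17, y = 121 to 161 mm.
- stop_top (a point): Middle of the end stop's top face. The end stop is a steel strip 12 mm wide and 12 mm high that runs up the slope at the bar's far end, away from the robot: in the bed's axes x = 0 to 75, y = -12 to 0 mm; the block ends against its face at y = 0.
- switch_lever (a joint): Roller lever of the pass switch, rad: 0 at rest, grows (to 0.9) as the roller is pushed toward the end stop and out over the bar. It turns about an axis along the bed's z at x = -24, y = 138 mm of the bed. A block sliding by against the bar holds it at about 0.35; a light spring (about 1 N at the roller) brings it back to 0 when the block has passed.
- lever_roller (a point): Middle of the lever's roller, 12 mm in diameter, 11 to 17 mm above the bed, so that it meets the side of the flange. At rest it is at x = 3, y = 116 mm of the bed and stands 9 mm out from the bar's face.
- spanner: Steel open-ended spanner, 28 x 161 x 6 mm, on the bench to the right of the fixture. A bystander. Origin: centre of the underside.
- bush: Turned steel bush, 34 mm across, 28 mm high, standing on the bench to the right of the fixture, nearer the robot. A bystander. Origin: centre of the underside.
- small_jar: White screw-top jar with white lid, 59 mm across, 78 mm high, on the bench to the left of the fixture. A bystander. Origin: centre of the underside.
- screwdriver: Black-handled screwdriver, 200 mm, lying on the bench further to the left of the fixture. A bystander. Origin: centre of the underside.
Not all that is in view belongs to the job. What is shaped like the block but black or orange is not meant.

How it is judged:
On the way, in this order (a step that is already met when the one before it is completed fails the run):
1. the block stands flat on the bed at the open end of the bar, before the roller lever, a short end flat against the bar (angle between the y axis of block and the x axis of bed, either way round below 0.1 rad and x of block in the frame of bed between 0.032 and 0.0395 m and z of block in the frame of bed below 0.004 m and y of block in the frame of bed above 0.14 m and value of joint switch_lever below 0.1 rad), for 0.2 s.
2. the block, its short end on the bar, has pushed the roller lever aside (value of joint switch_lever above 0.13 rad and angle between the y axis of block and the x axis of bed, either way round below 0.12 rad and x of block in the frame of bed below 0.04 m and z of block in the frame of bed below 0.005 m and y of block in the frame of bed between 0.105 and 0.14 m), for 0.02 s.
3. the block, its short end still on the bar, slides on past the roller lever (value of joint switch_lever above 0.13 rad and angle between the y axis of block and the x axis of bed, either way round below 0.12 rad and x of block in the frame of bed below 0.04 m and z of block in the frame of bed below 0.005 m and y of block in the frame of bed between 0.08 and 0.105 m), for 0.02 s.
At the end, for the whole second after the job is handed in: The block stands released and still, flat on the sloping bed (within 4 mm), a short end against the bar (within 4 mm, square within 0.1 rad), its side up against the end stop (within 5 mm), and the roller lever has sprung back (angle between the y axis of block and the x axis of bed, either way round below 0.1 rad and angle between the z axis of block and the z axis of bed, either way round below 0.1 rad and x of block in the frame of bed between 0.032 and 0.039 m and y of block in the frame of bed between 0.02 and 0.028 m and z of block in the frame of bed between -0.003 and 0.004 m and value of joint switch_lever below 0.1 rad and linear speed of block below 0.01 m/s); the robot touches nothing.
It fails at once if a bystander (spanner, bush, small jar or screwdriver) is moved more than 3 cm (distance of any of spanner, bush, small_jar, screwdriver from where it was at the start of the episode above 0.03 m).
It also fails if it takes over 45 s, if anything falls off the work surface, if the arm or the gripper's body presses on something with over 40 N, if the wrist force passes 120 N, or if a joint passes its speed limit or range.

ROBOT

A 7-joint arm with a two-finger parallel gripper is mounted at the origin on a cart in front of the work surface, level with it; the furniture and walls round the work are solid. World frame = base frame: x ahead of the robot, y to its left, z up, the work surface at z = 0. Lengths are in m, angles in rad, forces in N, time in s.
With the tool pointing down it reaches from about 0.4 to 0.85 m from the base axis. Payload 10.4 kg.
Tool frame: the origin (TCP) lies midway between the tips of the shut fingers; the grasp point (between the pads) lies 19 mm behind it; z points along the fingers, y is the line along which they close (so a half turn about z gives the same grasp; the last joint's range is limited). The gripper opens to 85 mm and grips with 20 to 120 N. Pads are 22 mm wide; open, the fingers measure 114 mm over their backs; the gripper's body (76 mm by 85 mm) begins 54 mm behind the grasp point. The pads swing forward as they close: fully open they stand 13 mm farther back than shut.
Start: joints at [1.321, 0.332, -0.065, 1.46, 0.022, 1.35, -0.088], TCP at [0.141, -0.609, 0.231] pointing down, gripper open.
Joint ranges: [-2.6, 2.6], [-0.5, 2.12], [-1.47, 1.34], [0.16, 2.42], [-1.27, 4.41], [0.06, 2.06], [-2.6, 2.6]. Speed limits (rad/s): [2.22, 2.22, 2.79, 2.79, 3.14, 3.14, 3.14].

INTERFACE

Orientations are given as a unit quaternion [x, y, z, w].
In Python, from workcell import get_obs, camera, camera_params, hand_in gives the robot as it stands.
- The arm moves only by the tool carry_out, never from a script. Its argument "commands" is a list that holds one entry, the list of rows, each a list of 6 numbers: the shift along the tool's x, y, z in units of 40 mm (1.0 is 40 mm), then the turn, a rotation vector about the tool's x, y, z in units of 6 degrees (1.0 is 6 degrees). In form: [[[x, y, z, ax, ay, az], ...]]. A call has 1 to 20 rows; each row shifts and turns the commanded pose from where the row before left it, along the tool's axes as they then stand; what a row does not reach is not made up. A row lasts 1/12 s, in which the tool goes at most 41.7 mm and 7.16 degrees, less where a joint would pass 70% of its speed; a pose out of reach is approached as far as the arm can. A call is refused whole if a number of a shift passes 1 or a number of a turn 1, either way. A call with a gripper value outside its range is refused whole. "hand" is the closure, from -1 (fully open) to 1 (shut), set as the call begins (left out, the last holds). The fingers move at their own pace and stop on an object; "force" is the grip in N (left out, the last holds). Time passes only in rows, so rows that do not move let the fingers close. It gives the time, the measured TCP pose, the force, the opening and the grip force at its end, in the units of the state.
- get_obs(): the state, without advancing time (a new reading comes with each control period).
- camera(name): name is "scene" or "top" or "wrist"; returns the picture (420x560x3 uint8, red, green, blue); there is no depth.
- camera_params(name): a dict with "mtx" (3x3 intrinsics, pixels), "R" (3x3) and "t" (3): a world point X has camera coordinates R X + t. Camera axes: x right, y down, z forward; pixel columns grow to the right and rows downward; lengths in m; the calibration is good to about 2 mm. A picture is of the moment at which its call begins: read the wrist's pose just before it. camera_params takes no time and is no camera call; for the wrist camera it gives the pose at the moment of the call.
- hand_in(): hands the job in; it is judged then, once.
The state is a dict: "clock": time; "joint_pos": joint angles; "joint_velocities": joint speeds; "tau": joint torques, N m; "position": TCP position; "ee_rot": TCP orientation; "ft_force": force on the tool from outside, world axes, zero at the start; "torque": the same for the moment, N m; "grip_width": opening from 0.0 (shut) to 1.0 (fully open); "grasp_force": force on a finger pad.
Only numpy, scipy, OpenCV 4.12 (cv2) and the standard library are available. Lean on these libraries where they do the work, as an engineer would, in place of code of your own. Each camera call takes 0.05 s, during which the arm holds its last target. There are 200 camera calls.

## Working session

There is one attempt and no reset: what is moved stays moved. The work goes in short steps, Python scripts to look and compute and a tool call to move; the robot and the scene stay as the last step left them, time stands still between calls to the robot, and variables do not carry over. Pictures are saved under pics/ and viewed, at most 10 in all, crops included, and the job is handed in when it is done.

Besides the shell and the picture viewer there is one more tool, called after "Call:" by a JSON object that holds its "method" and its "body", one argument or row to a line. carry_out: Moves the arm, as the interface text tells. Its arguments: {"type":"object","properties":{"commands":{"type":"array"},"hand":{"type":"number"},"force":{"type":"number"}},"required":["commands"]}

```bash
mkdir -p pics; python3 - <<'E'
from workcell import *
import cv2,numpy as np
a=camera("scene");b=camera("top")
cv2.imwrite("pics/s.png",a[...,::-1]);cv2.imwrite("pics/t.png",cv2.resize(b,(784,588))[...,::-1])
for n in("scene","top","wrist"):
    p=camera_params(n);print(n,p["mtx"].tolist(),np.round(p["R"],4).tolist(),np.round(p["t"],4).tolist())
o=get_obs();print(o)
E
```

```text
scene [[414.5806709693353, 0.0, 280.18058513760207], [0.0, 414.5806709693353, 208.81068373939019], [0.0, 0.0, 1.0]] [[-0.6903, -0.7235, 0.0064], [-0.335, 0.3117, -0.8892], [0.6414, -0.6159, -0.4575]] [0.3901, 0.2371, 0.8246]
top [[522.5116887168518, 0.0, 284.9829499436639], [0.0, 522.5116887168518, 208.0392453568386], [0.0, 0.0, 1.0]] [[0.0217, -0.9998, 0.0021], [-0.9941, -0.0218, -0.106], [0.106, 0.0002, -0.9944]] [0.0471, 0.5075, 1.2393]
wrist [[332.0379740946959, 0.0, 283.6518282445982], [0.0, 332.0379740946959, 211.1931378141282], [0.0, 0.0, 1.0]] [[0.2264, -0.974, -0.0017], [-0.9314, -0.217, 0.2921], [-0.2849, -0.0646, -0.9564]] [-0.6255, -0.0389, 0.3792]
{'clock': 0.1, 'joint_pos': array([ 1.32139741,  0.3328202 , -0.06467156,  1.46087343,  0.02166076,
        1.34988471, -0.08847289]), 'joint_velocities': array([ 0.00061862, -0.00166656, -0.00087036, -0.00231033, -0.00024121,
        0.00051588,  0.00064967]), 'tau': array([ 1.65909667e-03, -6.26744843e+01,  4.93773271e-02, -3.92431068e+01,
        1.63715892e-02,  6.96696588e-03,  8.92842536e-06]), 'position': array([ 0.14042222, -0.60867582,  0.23058055]), 'ee_rot': array([ 9.93575088e-01,  1.13173006e-01, -1.35411091e-04, -6.30480354e-04]), 'ft_force': array([ 0.84945778, -0.38197651,  0.34664792]), 'torque': array([ 0.00743306, -0.01742898,  0.0431205 ]), 'grasp_force': 0.0, 'grip_width': 0.9947179584233278}
```

View pics/s.png

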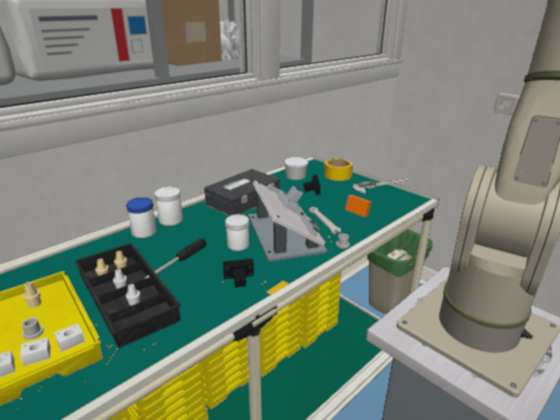

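View pics/t.png

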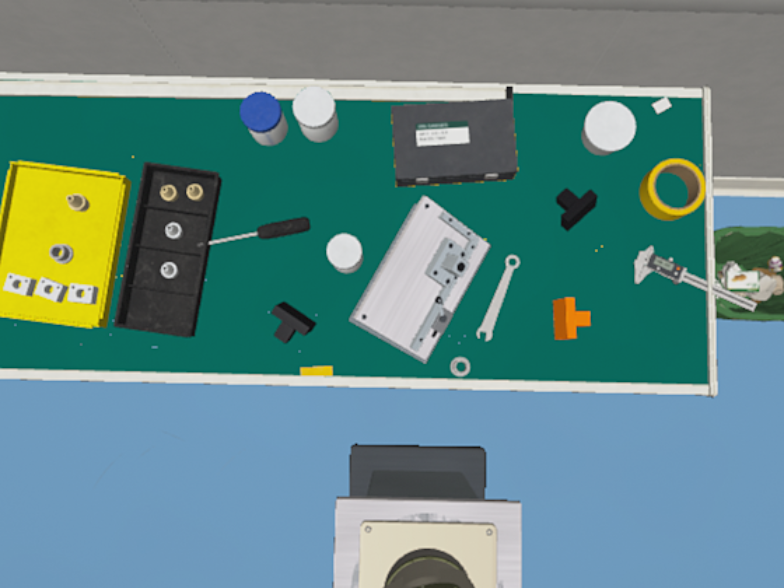

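The top view shows the fixture around px (420,280) of the 1.4× enlarged image. The block is at about (450,262), the lever near (440,300), the jar at (344,253), the spanner at (498,297) and the bush at (460,366). I'll zoom in on the fixture.

```bash
python3 - <<'E'
import cv2
a=cv2.imread("pics/t.png");a=cv2.resize(a,(560,420),interpolation=cv2.INTER_AREA)
from workcell import camera
a=camera("top")[...,::-1]
cv2.imwrite("pics/tc.png",cv2.resize(a[135:265,240:370],None,fx=4.6,fy=4.6,interpolation=cv2.INTER_CUBIC))
E
```

```text
(no output)
```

View pics/tc.png

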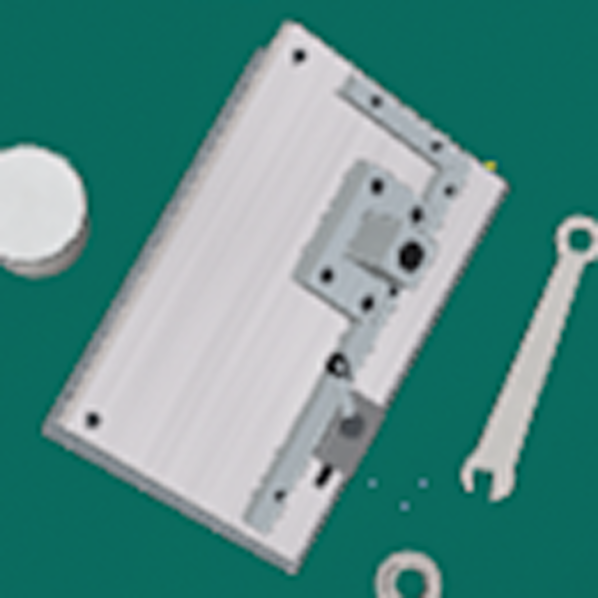

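The crop is 4.6× at offset (240,135). The bed corners are at (290,22), (45,432), (295,572) and (507,187). The bar's open end is at (245,518)/(268,532), the stop's end at (350,75)/(337,92), and the block's flange corners at (365,158) and (297,283). I'll fit the fixture pose from these.

```bash
cat > h.py <<'E'
import numpy as np, cv2, json
from scipy.spatial.transform import Rotation as R
from scipy.optimize import least_squares
from workcell import *
c,s=np.cos(np.radians(35)),np.sin(np.radians(35))
B0=np.array([[0,c,s],[-1,0,0],[0,-s,c]]).T
def bed(x,y,yaw): return R.from_euler('z',yaw).as_matrix()@B0, np.array([x,y,.055])
def proj(p,X):
    q=np.atleast_2d(X)@p["R"].T+p["t"]; q=q@p["mtx"].T; return q[:,:2]/q[:,2:]
def fit(views,x0):  # views: list of (params, bedpts mm, pixels)
    def f(v):
        M,t=bed(*v[:3]); return np.concatenate([(proj(p,(np.array(b)/1000.)@M.T+t)-px).ravel() for p,b,px in views])
    return least_squares(f,x0,loss='soft_l1')
def tool(zrot):  # tool z=-bed z; tool y at angle zrot from bed y (turn about bed z), degrees
    a=np.radians(zrot); y=np.array([-np.sin(a),np.cos(a),0]); z=np.array([0,0,-1.]); return np.array([np.cross(y,z),y,z]).T
def plan(Rt,Pt,n=None):
    o=get_obs(); R0=R.from_quat(o["ee_rot"]); P=R0.inv().apply(Pt-o["position"]); rv=(R0.inv()*R.from_matrix(Rt)).as_rotvec()
    if n is None: n=int(np.ceil(max(np.abs(np.degrees(rv)).max()/5.8,np.linalg.norm(P)/.036,1)))
    r=R.from_rotvec(rv/n).as_matrix(); S=sum(np.linalg.matrix_power(r,k) for k in range(n))
    print("n",n,"row",np.round(np.r_[np.linalg.solve(S,P)/.04,np.degrees(rv/n)/6],3).tolist())
def where(Rb,tb):
    o=get_obs(); T=Rb.T@R.from_quat(o["ee_rot"]).as_matrix()
    print("t",round(o["clock"],2),"tcp bed mm",np.round(Rb.T@(o["position"]-tb)*1000,1),"toolz",np.round(T[:,2],3),"tooly",np.round(T[:,1],3),"j",np.round(o["joint_pos"],2),"F",np.round(o["ft_force"],1),"w",round(o["grip_width"],3),o["grasp_force"])
E
python3 - <<'E'
from h import *
p=camera_params("top")
b=[(115,-17,0),(115,213,0),(-45,213,0),(-45,-17,0),(0,208,10),(-14,208,10),(75,-12,12),(75,0,12)]
px=np.array([(290,22),(45,432),(295,572),(507,187),(245,518),(268,532),(350,75),(337,92)])/4.6+[240,135]-.4
r=fit([(p,b,px)],[.6,0,-.5]);print(r.x,np.round(r.fun,1))
M,t=bed(*r.x)
from itertools import product
bl=least_squares(lambda v:(proj(p,(np.array([(46,v[0]-35,18),(46,v[0]+35,18)])/1000)@M.T+t)-(np.array([(365,158),(297,283)])/4.6+[240,135]-.4)).ravel(),[45]);print("block y",bl.x,bl.fun)
json.dump([*r.x,bl.x[0]],open("bed.json","w"))
T=M@tool(0);Pt=M@[.023,bl.x[0]/1000,.15]+t
print(Pt,R.from_matrix(T).as_quat()); plan(T,Pt); plan(M@tool(180),Pt);plan(M@tool(90),Pt);plan(M@tool(-90),Pt)
E
```

```text
[ 0.59529169 -0.05342949 -0.47945729] [-0.4  0.1  3.7 -0.4 -0.6 -2.  -1.6 -1.5  0.1  1.2 -0.7  0.6  0.5 -0.
  0.8  0.8]
block y [55.65897513] [0.57307263 0.8044096  0.89599539 0.00629316]
[ 0.51491117 -0.08737345  0.19106506] [-0.49497003  0.81521818  0.15606345  0.25703731]
n 22 row [-0.162, -0.859, 0.215, 0.3, -0.138, 0.951]
n 18 row [0.832, -0.278, 0.319, 0.139, 0.303, -0.444]
n 18 row [0.445, -0.75, 0.298, 0.31, 0.115, 0.363]
n 24 row [0.752, 0.318, 0.252, -0.108, 0.293, -0.932]
```

```bash
cat >> h.py <<'E'
def path(row,n):
    o=get_obs(); P=o["position"].copy(); Q=R.from_quat(o["ee_rot"]); row=np.array(row)
    for k in range(n):
        P=P+Q.apply(row[:3]*.04); Q=Q*R.from_rotvec(np.radians(row[3:]*6))
        if k%3==2 or k==n-1: print(np.round(P,3),round(np.hypot(P[0],P[1]),2))
E
python3 - <<'E'
from h import *
p=camera_params("top")
b=[(115,-17,0),(-45,213,0),(-45,-17,0),(0,208,10),(-14,208,10),(75,-12,12),(75,0,12)]
px=np.array([(290,22),(295,572),(507,187),(245,518),(268,532),(350,75),(337,92)])/4.6+[240,135]-.4
r=fit([(p,b,px)],[.6,0,-.5]);print(r.x,np.round(r.fun,1))
M,t=bed(*r.x); json.dump([*r.x,55.],open("bed.json","w"))
Pt=M@[.023,.055,.17]+t; print(Pt)
plan(M@tool(90),Pt,18)
o=get_obs();R0=R.from_quat(o["ee_rot"]);P=R0.inv().apply(Pt-o["position"]);rv=(R0.inv()*R.from_matrix(M@tool(90))).as_rotvec()
n=18;q=R.from_rotvec(rv/n).as_matrix();S=sum(np.linalg.matrix_power(q,k) for k in range(n));path(np.r_[np.linalg.solve(S,P)/.04,np.degrees(rv/n)/6],18)
E
```

```text
[ 0.59559525 -0.05392827 -0.47910632] [-0.2  0.  -0.3 -2.1 -1.4 -1.6  0.4  1.1 -0.4  0.5  0.7 -0.1  1.1  0.7]
[ 0.51052322 -0.09838413  0.20744811]
n 18 row [0.442, -0.74, 0.271, 0.31, 0.115, 0.363]
[ 0.176 -0.51   0.202] 0.54
[ 0.223 -0.415  0.183] 0.47
[ 0.281 -0.323  0.175] 0.43
[ 0.349 -0.239  0.177] 0.42
[ 0.426 -0.163  0.188] 0.46
[ 0.511 -0.098  0.207] 0.52
```

Call:
{"method": "carry_out", "body": {
  "commands": [
    [[0.44,-0.74,0.24,0.31,0.115,0.363],[0.44,-0.74,0.24,0.31,0.115,0.363],[0.44,-0.74,0.24,0.31,0.115,0.363],[0.44,-0.74,0.24,0.31,0.115,0.363],[0.44,-0.74,0.24,0.31,0.115,0.363],[0.44,-0.74,0.24,0.31,0.115,0.363],[0.44,-0.74,0.24,0.31,0.115,0.363],[0.44,-0.74,0.24,0.31,0.115,0.363],[0.44,-0.74,0.24,0.31,0.115,0.363]]
  ],
  "hand": -1,
  "force": 60
}}

```text
clock: 0.9
position: [0.2802, -0.3235, 0.1865]
ee_rot: [0.986, -0.059, 0.037, -0.151]
ft_force: [0.5, -0.4, -0.3]
grip_width: 1.0
grasp_force: 0.0
```

```bash
python3 - <<'E'
from h import *
x,y,w,b=json.load(open("bed.json"));M,t=bed(x,y,w)
where(M,t);plan(M@tool(90),M@[.023,.055,.17]+t)
E
```

```text
t 0.9 tcp bed mm [-239.6  155.6  328.3] toolz [-0.299  0.055 -0.953] tooly [-0.902 -0.343  0.263] j [ 1.14  0.1  -0.2   1.88 -0.23  1.36 -0.68] F [ 0.5 -0.4 -0.3] w 1.0 0.0
n 9 row [0.441, -0.729, 0.301, 0.309, 0.114, 0.36]
```

Call:
{"method": "carry_out", "body": {
  "commands": [
    [[0.44,-0.73,0.3,0.31,0.114,0.36],[0.44,-0.73,0.3,0.31,0.114,0.36],[0.44,-0.73,0.3,0.31,0.114,0.36],[0.44,-0.73,0.3,0.31,0.114,0.36],[0.44,-0.73,0.3,0.31,0.114,0.36],[0.44,-0.73,0.3,0.31,0.114,0.36],[0.44,-0.73,0.3,0.31,0.114,0.36],[0.44,-0.73,0.3,0.31,0.114,0.36],[0.44,-0.73,0.3,0.31,0.114,0.36],[0,0,0,0,0,0]]
  ]
}}

```text
clock: 1.73
position: [0.5126, -0.0944, 0.2091]
ee_rot: [0.927, -0.224, 0.072, -0.294]
ft_force: [-0.9, 0.0, 0.1]
grip_width: 0.999
grasp_force: 0.0
```

```bash
python3 - <<'E'
from h import *
x,y,w,b=json.load(open("bed.json"));M,t=bed(x,y,w)
where(M,t);p=camera_params("wrist");a=camera("wrist");np.savez("w1.npz",a=a,**p)
cv2.imwrite("pics/w1.png",cv2.resize(a,(784,588),interpolation=cv2.INTER_CUBIC)[...,::-1])
for q in [(0,0,0),(0,208,10),(-14,208,10),(0,0,10),(75,0,12),(75,-12,12),(-14,-12,10),(46,20,18),(46,90,18),(0,90,18)]:
    print(q,(proj(p,M@(np.array(q)/1000)+t)*1.4).round().tolist())
E
```

```text
t 1.73 tcp bed mm [ 27.6  55.  168.8] toolz [ 0.004  0.002 -1.   ] tooly [-1.    -0.005 -0.004] j [ 0.88  0.16 -0.43  1.87 -0.6   1.18 -1.34] F [-0.9  0.   0.1] w 0.999 0.0
(0, 0, 0) [[440.0, 185.0]]
(0, 208, 10) [[432.0, 465.0]]
(-14, 208, 10) [[450.0, 465.0]]
(0, 0, 10) [[441.0, 187.0]]
(75, 0, 12) [[322.0, 186.0]]
(75, -12, 12) [[321.0, 166.0]]
(-14, -12, 10) [[464.0, 167.0]]
(46, 20, 18) [[368.0, 219.0]]
(46, 90, 18) [[369.0, 324.0]]
(0, 90, 18) [[437.0, 324.0]]
```

View pics/w1.png

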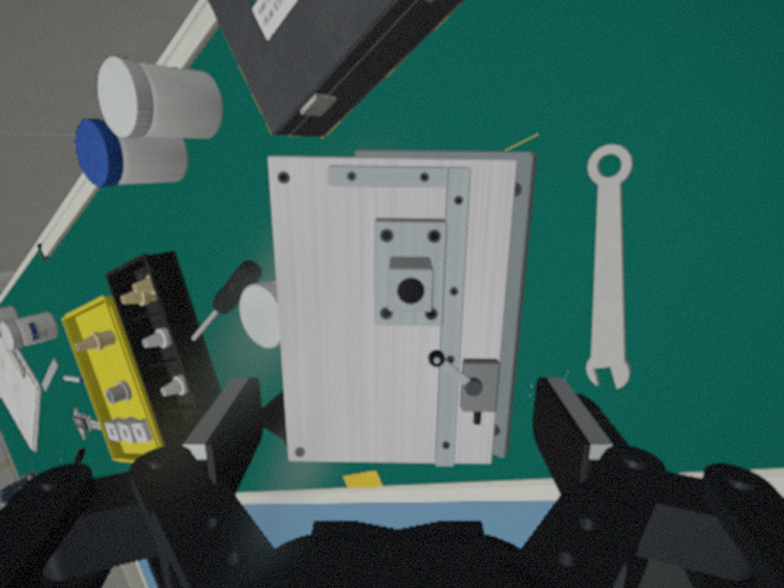

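The wrist view shows the bar's open end at (435,467)/(454,466), the stop's end at (329,166)/(329,186) and the bar's far corner at (470,167). Bed corners are at (268,156), (289,461) and (492,464), and the block's flange corners at (375,219) and (375,325). That puts my estimate about 3 mm off, so I'll refit.

```bash
python3 - <<'E'
from h import *
f=np.load("w1.npz");p={k:f[k] for k in("mtx","R","t")}
b=[(0,208,10),(-14,208,10),(75,0,12),(75,-12,12),(-14,-12,10),(115,-17,0),(115,213,0),(-45,213,0),(46,20,18),(46,90,18)]
px=np.array([(435,467),(454,466),(329,186),(329,166),(470,167),(268,156),(289,461),(492,464),(375,219),(375,325)])/1.4-.15
r=fit([(p,b[:-2],px[:-2])],[.6,-.05,-.48]);print(r.x,np.round(r.fun,1))
M,t=bed(*r.x)
g=least_squares(lambda v:(proj(p,(np.array([(v[1]+23,v[0]-35,18),(v[1]+23,v[0]+35,18)])/1000)@M.T+t)-px[-2:]).ravel(),[55,23]);print(g.x,g.fun)
json.dump([*r.x,g.x[0]],open("bed.json","w"))
where(M,t)
plan(M@tool(90),M@[.0235,g.x[0]/1000,.08]+t);plan(M@tool(90),M@[.0235,g.x[0]/1000,.024]+t)
E
```

```text
[ 0.59340012 -0.05862555 -0.48813435] [ 0.5 -0.1  0.   0.8 -0.5 -0.5 -0.9 -0.5  1.4  0.3 -0.4 -0.2 -0.8  0.5
 -0.1  0.6]
[54.86324579 22.67081194] [-0.01768295  0.30734569  0.01934747 -0.3535207 ]
t 1.78 tcp bed mm [ 28.6  55.2 167.1] toolz [ 0.001  0.007 -1.   ] tooly [-1.    -0.013 -0.001] j [ 0.88  0.16 -0.43  1.87 -0.6   1.18 -1.34] F [-0.5 -0.1 -1.1] w 0.997 0.0
n 3 row [0.006, 0.043, 0.726, -0.004, 0.023, 0.041]
n 4 row [0.006, 0.033, 0.894, -0.003, 0.017, 0.031]
```

Call:
{"method": "carry_out", "body": {
  "commands": [
    [[0.006,0.043,0.72,0,0.02,0.04],[0.006,0.043,0.72,0,0.02,0.04],[0.006,0.043,0.72,0,0.02,0.04],[0,0,0.5,0,0,0],[0,0,0.5,0,0,0],[0,0,0.4,0,0,0],[0,0,0,0,0,0],[0,0,0,0,0,0]]
  ]
}}

```text
clock: 2.45
position: [0.5456, -0.0314, 0.0881]
ee_rot: [0.925, -0.232, 0.072, -0.292]
ft_force: [-0.0, 0.2, 0.0]
grip_width: 1.002
grasp_force: 0.0
```

```bash
python3 - <<'E'
from h import *
x,y,w,b=json.load(open("bed.json"));M,t=bed(x,y,w)
where(M,t);a=camera("wrist")
cv2.imwrite("pics/w2.png",a[...,::-1])
E
```

```text
t 2.45 tcp bed mm [20.3 55.  26.2] toolz [-0.  0. -1.] tooly [-1.     0.003  0.   ] j [ 0.77  0.32 -0.48  1.98 -0.61  0.86 -1.35] F [-0.   0.2  0. ] w 1.002 0.0
```

View pics/w2.png

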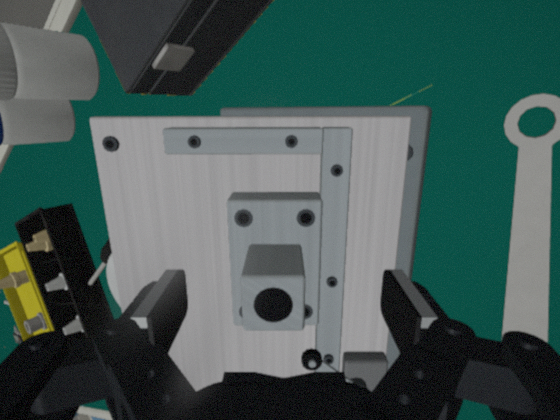

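The block's boss top is at (273,305), between the pads at about x=165 and x=400. The hand needs about 2.5 mm uphill and 3 mm further down, then it can close.

Call:
{"method": "carry_out", "body": {
  "commands": [
    [[0,-0.065,0.07,0,0,0],[0,0,0,0,0,0],[0,0,0,0,0,0]]
  ]
}}

```text
clock: 2.75
position: [0.5483, -0.0284, 0.0883]
ee_rot: [0.925, -0.232, 0.073, -0.291]
ft_force: [-0.0, 0.1, 0.1]
grip_width: 1.003
grasp_force: 0.0
```

Call:
{"method": "carry_out", "body": {
  "commands": [
    [[0,0,0,0,0,0],[0,0,0,0,0,0],[0,0,0,0,0,0],[0,0,0,0,0,0],[0,0,0,0,0,0],[0,0,0,0,0,0],[0,0,0,0,0,0],[0,0,0,0,0,0],[0,0,0,0,0,0],[0,0,0,0,0,0],[0,0,0,0,0,0],[0,0,0,0,0,0]]
  ],
  "hand": 1,
  "force": 60
}}

```text
clock: 3.75
position: [0.5486, -0.0274, 0.0884]
ee_rot: [0.925, -0.232, 0.073, -0.292]
ft_force: [-0.1, 2.0, 5.4]
grip_width: 0.292
grasp_force: 61.2
```

```bash
python3 - <<'E'
from h import *
x,y,w,b=json.load(open("bed.json"));M,t=bed(x,y,w)
where(M,t)
E
```

```text
t 3.75 tcp bed mm [24.5 54.2 23.6] toolz [ 0.001 -0.002 -1.   ] tooly [-1.     0.002 -0.001] j [ 0.76  0.33 -0.49  1.98 -0.62  0.85 -1.35] F [-0.1  2.   5.4] w 0.292 61.169021129608154
```

Call:
{"method": "carry_out", "body": {
  "commands": [
    [[0,0,-0.3,0,0,0],[0,0,-0.6,0,0,0],[0,0,-0.6,0,0,0],[0,0,0,0,0,0]]
  ]
}}

```text
clock: 4.08
position: [0.5326, -0.0616, 0.1394]
ee_rot: [0.925, -0.233, 0.075, -0.29]
ft_force: [0.9, -0.8, -0.8]
grip_width: 0.294
grasp_force: 60.6
```

```bash
python3 - <<'E'
from h import *
x,y,w,b=json.load(open("bed.json"));M,t=bed(x,y,w)
where(M,t);Pt=M@[.04,.168,.08]+t;print(Pt,np.hypot(*Pt[:2]));plan(M@tool(0),Pt,17)
plan(M@tool(0),M@[.04,.055,.08]+t,17)
E
```

```text
t 4.08 tcp bed mm [22.9 52.3 87. ] toolz [-0.002 -0.007 -1.   ] tooly [-1.     0.003  0.002] j [ 0.82  0.24 -0.46  1.95 -0.61  0.99 -1.35] F [ 0.9 -0.8 -0.8] w 0.294 60.6327348947525
[0.43886793 0.00857517 0.14347522] 0.4389517014526514
n 17 row [-0.158, 0.107, 0.01, -0.002, -0.004, 0.881]
n 17 row [-0.022, -0.018, 0.01, -0.002, -0.004, 0.881]
```

Call:
{"method": "carry_out", "body": {
  "commands": [
    [[-0.158,0.107,0.01,0,0,0.88],[-0.158,0.107,0.01,0,0,0.88],[-0.158,0.107,0.01,0,0,0.88],[-0.158,0.107,0.01,0,0,0.88],[-0.158,0.107,0.01,0,0,0.88],[-0.158,0.107,0.01,0,0,0.88],[-0.158,0.107,0.01,0,0,0.88],[-0.158,0.107,0.01,0,0,0.88],[-0.158,0.107,0.01,0,0,0.88],[-0.158,0.107,0.01,0,0,0.88],[-0.158,0.107,0.01,0,0,0.88],[-0.158,0.107,0.01,0,0,0.88],[-0.158,0.107,0.01,0,0,0.88],[-0.158,0.107,0.01,0,0,0.88],[-0.158,0.107,0.01,0,0,0.88],[-0.158,0.107,0.01,0,0,0.88],[-0.158,0.107,0.01,0,0,0.88],[0,0,0,0,0,0],[0,0,0,0,0,0]]
  ]
}}

```text
clock: 5.67
position: [0.439, -0.0077, 0.1237]
ee_rot: [-0.566, 0.765, 0.133, 0.278]
ft_force: [-0.6, -0.4, -1.5]
grip_width: 0.291
grasp_force: 60.5
```

```bash
python3 - <<'E'
from h import *
x,y,w,b=json.load(open("bed.json"));M,t=bed(x,y,w)
where(M,t);plan(M@tool(0),M@[.04,.168,.08]+t,3)
p=camera_params("wrist");a=camera("wrist");np.savez("w3.npz",a=a,**p)
cv2.imwrite("pics/w3.png",cv2.resize(a,(784,588),interpolation=cv2.INTER_CUBIC)[...,::-1])
for q in [(0,208,10),(0,100,10),(75,0,12),(115,-17,0),(115,213,0)]:
    print(q,(proj(p,M@(np.array(q)/1000)+t)*1.4).round().tolist())
E
```

```text
t 5.67 tcp bed mm [ 17.  160.2  72. ] toolz [ 0.015  0.001 -1.   ] tooly [-0.189  0.982 -0.002] j [ 0.37  0.01  0.    2.23 -0.78  0.98 -2.59] F [-0.6 -0.4 -1.5] w 0.291 60.5207884311676
n 3 row [-0.199, 0.04, -0.065, -0.003, 0.048, 0.606]
(0, 208, 10) [[506.0, 305.0]]
(0, 100, 10) [[274.0, 261.0]]
(75, 0, 12) [[49.0, 372.0]]
(115, -17, 0) [[35.0, 423.0]]
(115, 213, 0) [[457.0, 491.0]]
```

View pics/w3.png

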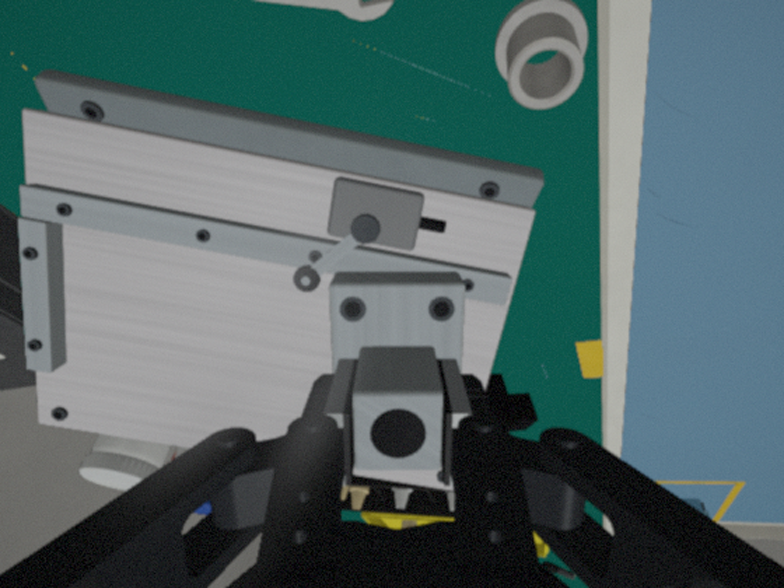

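The last joint hit its limit at -2.59, about 11° short of the quarter turn. The block is still held and clear of the bed. I'll turn the other way, to the equivalent grip half a turn round.

```bash
python3 - <<'E'
from h import *
x,y,w,b=json.load(open("bed.json"));M,t=bed(x,y,w)
plan(M@tool(90),M@[.04,.165,.09]+t,14);plan(M@tool(180),M@[.04,.165,.09]+t,30)
E
```

```text
n 14 row [-0.037, -0.026, -0.031, -0.009, 0.007, -0.942]
n 30 row [-0.005, -0.029, -0.015, -0.007, -0.001, -0.939]
```

Call:
{"method": "carry_out", "body": {
  "commands": [
    [[-0.037,-0.026,-0.031,-0.009,0.007,-0.94],[-0.037,-0.026,-0.031,-0.009,0.007,-0.94],[-0.037,-0.026,-0.031,-0.009,0.007,-0.94],[-0.037,-0.026,-0.031,-0.009,0.007,-0.94],[-0.037,-0.026,-0.031,-0.009,0.007,-0.94],[-0.037,-0.026,-0.031,-0.009,0.007,-0.94],[-0.037,-0.026,-0.031,-0.009,0.007,-0.94],[-0.037,-0.026,-0.031,-0.009,0.007,-0.94],[-0.037,-0.026,-0.031,-0.009,0.007,-0.94],[-0.037,-0.026,-0.031,-0.009,0.007,-0.94],[-0.037,-0.026,-0.031,-0.009,0.007,-0.94],[-0.037,-0.026,-0.031,-0.009,0.007,-0.94],[-0.037,-0.026,-0.031,-0.009,0.007,-0.94],[-0.037,-0.026,-0.031,-0.009,0.007,-0.94],[0,0,0,0,0,0]]
  ]
}}

```text
clock: 6.97
position: [0.439, 0.0005, 0.152]
ee_rot: [0.925, -0.231, 0.074, -0.291]
ft_force: [0.0, -1.0, -1.9]
grip_width: 0.293
grasp_force: 60.5
```

```bash
python3 - <<'E'
from h import *
x,y,w,b=json.load(open("bed.json"));M,t=bed(x,y,w)
where(M,t);plan(M@tool(180),M@[.04,.165,.08]+t,17)
E
```

```text
t 6.97 tcp bed mm [ 39.1 164.1  91.1] toolz [-0.    -0.002 -1.   ] tooly [-1. -0.  0.] j [ 0.36 -0.05 -0.02  2.21 -0.73  1.02 -1.3 ] F [ 0.  -1.  -1.9] w 0.293 60.492825508117676
n 17 row [-0.0, -0.002, 0.016, 0.001, -0.001, -0.882]
```

Call:
{"method": "carry_out", "body": {
  "commands": [
    [[0,0,0.016,0,0,-0.882],[0,0,0.016,0,0,-0.882],[0,0,0.016,0,0,-0.882],[0,0,0.016,0,0,-0.882],[0,0,0.016,0,0,-0.882],[0,0,0.016,0,0,-0.882],[0,0,0.016,0,0,-0.882],[0,0,0.016,0,0,-0.882],[0,0,0.016,0,0,-0.882],[0,0,0.016,0,0,-0.882],[0,0,0.016,0,0,-0.882],[0,0,0.016,0,0,-0.882],[0,0,0.016,0,0,-0.882],[0,0,0.016,0,0,-0.882],[0,0,0.016,0,0,-0.882],[0,0,0.016,0,0,-0.882],[0,0,0.016,0,0,-0.882],[0,0,0,0,0,0],[0,0,0,0,0,0]]
  ]
}}

```text
clock: 8.55
position: [0.4419, 0.006, 0.1428]
ee_rot: [0.82, 0.487, 0.257, -0.156]
ft_force: [0.3, 0.6, -2.2]
grip_width: 0.296
grasp_force: 60.5
```

```bash
python3 - <<'E'
from h import *
x,y,w,b=json.load(open("bed.json"));M,t=bed(x,y,w)
where(M,t);plan(M@tool(180),M@[.04,.168,.035]+t,3)
p=camera_params("wrist");a=camera("wrist");np.savez("w4.npz",a=a,**p)
cv2.imwrite("pics/w4.png",cv2.resize(a,(784,588),interpolation=cv2.INTER_CUBIC)[...,::-1])
for q in [(0,208,10),(0,100,10),(75,0,12),(115,-17,0),(115,213,0)]:
    print(q,(proj(p,M@(np.array(q)/1000)+t)*1.4).round().tolist())
E
```

```text
t 8.55 tcp bed mm [ 38.9 164.1  79.9] toolz [ 0.    -0.002 -1.   ] tooly [-0.01  -1.     0.002] j [ 0.32 -0.04  0.01  2.22 -0.74  0.99  0.26] F [ 0.3  0.6 -2.2] w 0.296 60.49768924713135
n 3 row [0.009, -0.033, 0.374, 0.006, -0.0, -0.033]
(0, 208, 10) [[310.0, 386.0]]
(0, 100, 10) [[522.0, 384.0]]
(75, 0, 12) [[754.0, 237.0]]
(115, -17, 0) [[791.0, 145.0]]
(115, 213, 0) [[287.0, 149.0]]
```

View pics/w4.png

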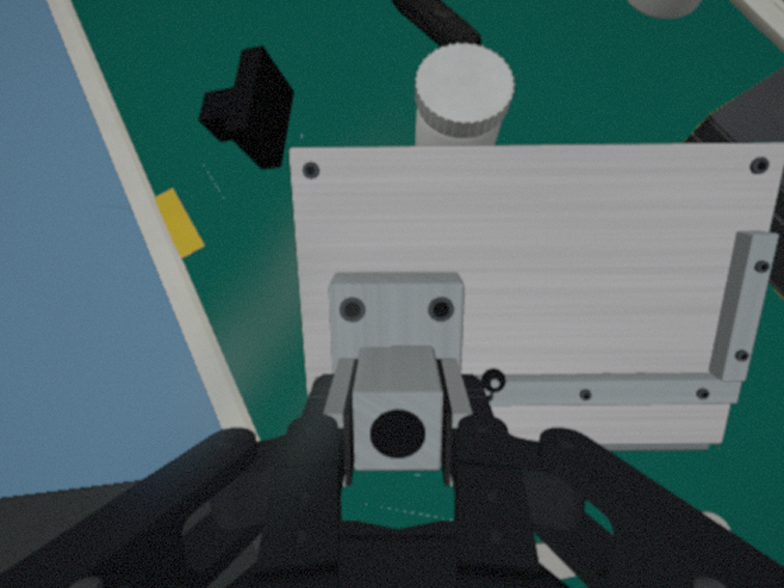

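The block is held square with its flange edge at row 274 and the lever free at (493,381). The bar's top edge sits at about row 381 against 384 predicted, so the bar is about 1.5 mm uphill of my estimate. Next I'll lower with some margin, then press down and slide to the bar.

```bash
python3 - <<'E'
from h import *
x,y,w,b=json.load(open("bed.json"));M,t=bed(x,y,w)
plan(M@tool(180),M@[.041,.168,.028]+t,4)
E
```

```text
n 4 row [0.013, -0.025, 0.325, 0.004, -0.0, -0.025]
```

Call:
{"method": "carry_out", "body": {
  "commands": [
    [[0.013,-0.025,0.325,0.004,0,-0.025],[0.013,-0.025,0.325,0.004,0,-0.025],[0.013,-0.025,0.325,0.004,0,-0.025],[0.013,-0.025,0.325,0.004,0,-0.025],[0,0,0,0,0,0],[0,0,0,0,0,0]]
  ]
}}

```text
clock: 9.1
position: [0.4529, 0.0361, 0.1014]
ee_rot: [0.817, 0.493, 0.258, -0.155]
ft_force: [0.6, 0.1, -2.1]
grip_width: 0.294
grasp_force: 60.4
```

```bash
python3 - <<'E'
from h import *
x,y,w,b=json.load(open("bed.json"));M,t=bed(x,y,w)
where(M,t)
E
```

```text
t 9.1 tcp bed mm [ 41.1 168.5  27.8] toolz [ 0.     0.001 -1.   ] tooly [ 0.003 -1.    -0.001] j [ 0.28  0.04 -0.03  2.26 -0.81  0.87  0.31] F [ 0.6  0.1 -2.1] w 0.294 60.415356159210205
```

Call:
{"method": "carry_out", "body": {
  "commands": [
    [[0,0,0.04,0,0,0],[0,0,0.03,0,0,0],[0,0,0.02,0,0,0],[0,0,0,0,0,0]]
  ]
}}

```text
clock: 9.43
position: [0.4543, 0.0376, 0.0988]
ee_rot: [0.816, 0.493, 0.258, -0.154]
ft_force: [-0.0, -0.6, -1.3]
grip_width: 0.297
grasp_force: 60.4
```

Call:
{"method": "carry_out", "body": {
  "commands": [
    [[0,0,0.02,0,0,0],[0,0,0,0,0,0]]
  ]
}}

```text
clock: 9.6
position: [0.4545, 0.0381, 0.098]
ee_rot: [0.816, 0.493, 0.258, -0.154]
ft_force: [0.7, 0.1, -2.1]
grip_width: 0.293
grasp_force: 60.5
```

```bash
sed -i 's/"F",np.round(o\["ft_force"\],1)/"Fbed",np.round(Rb.T@o["ft_force"],1)/' h.py; python3 - <<'E'
from h import *
x,y,w,b=json.load(open("bed.json"));M,t=bed(x,y,w)
where(M,t)
E
```

```text
t 9.6 tcp bed mm [ 41.3 168.1  23.6] toolz [ 0. -0. -1.] tooly [ 0.005 -1.     0.   ] j [ 0.27  0.04 -0.03  2.26 -0.82  0.86  0.32] Fbed [-0.8 -0.5 -1.9] w 0.293 60.47362446784973
```

Call:
{"method": "carry_out", "body": {
  "commands": [
    [[0,0,0.025,0,0,0],[0,0,0,0,0,0]]
  ]
}}

```text
clock: 9.77
position: [0.4545, 0.0382, 0.0979]
ee_rot: [0.816, 0.493, 0.259, -0.155]
ft_force: [-11.1, -5.3, 13.9]
grip_width: 0.295
grasp_force: 62.9
```

Call:
{"method": "carry_out", "body": {
  "commands": [
    [[0,0,0.025,0,0,0],[0,0,0,0,0,0]]
  ]
}}

```text
clock: 9.93
position: [0.4546, 0.0382, 0.0978]
ee_rot: [0.816, 0.493, 0.259, -0.155]
ft_force: [-24.9, -12.8, 29.3]
grip_width: 0.291
grasp_force: 65.5
```

```bash
python3 - <<'E'
from h import *
x,y,w,b=json.load(open("bed.json"));M,t=bed(x,y,w)
where(M,t)
E
```

```text
t 9.93 tcp bed mm [ 41.3 168.   23.4] toolz [ 0.002  0.    -1.   ] tooly [ 0.005 -1.    -0.   ] j [ 0.27  0.05 -0.03  2.26 -0.82  0.86  0.32] Fbed [-2.  15.9 37.2] w 0.291 65.54790079593658
```

Contact with the bed at TCP z≈23.4. I'll ease off the pressure and slide down to the bar.

Call:
{"method": "carry_out", "body": {
  "commands": [
    [[0,0,-0.04,0,0,0],[-0.03,0,0,0,0,0],[-0.03,0,0,0,0,0],[-0.02,0,0,0,0,0],[0,0,0,0,0,0]]
  ]
}}

```text
clock: 10.35
position: [0.454, 0.0359, 0.0964]
ee_rot: [0.816, 0.494, 0.259, -0.154]
ft_force: [-2.0, -1.7, 6.0]
grip_width: 0.292
grasp_force: 61.6
```

```bash
python3 - <<'E'
from h import *
x,y,w,b=json.load(open("bed.json"));M,t=bed(x,y,w)
where(M,t)
E
```

```text
t 10.35 tcp bed mm [ 38.6 167.5  23.5] toolz [ 0.001 -0.001 -1.   ] tooly [ 0.006 -1.     0.001] j [ 0.27  0.05 -0.03  2.26 -0.82  0.86  0.33] Fbed [1.4 1.  6.4] w 0.292 61.61723613739014
```

Call:
{"method": "carry_out", "body": {
  "commands": [
    [[-0.025,0,0,0,0,0],[0,0,0,0,0,0]]
  ]
}}

```text
clock: 10.52
position: [0.454, 0.0358, 0.0963]
ee_rot: [0.816, 0.494, 0.259, -0.154]
ft_force: [-2.3, 0.4, 8.1]
grip_width: 0.296
grasp_force: 61.5
```

Call:
{"method": "carry_out", "body": {
  "commands": [
    [[-0.025,0,0,0,0,0],[0,0,0,0,0,0]]
  ]
}}

```text
clock: 10.68
position: [0.4539, 0.0357, 0.0963]
ee_rot: [0.815, 0.494, 0.26, -0.155]
ft_force: [-0.5, 4.4, 12.0]
grip_width: 0.294
grasp_force: 61.6
```

```bash
python3 - <<'E'
from h import *
x,y,w,b=json.load(open("bed.json"));M,t=bed(x,y,w)
where(M,t)
E
```

```text
t 10.68 tcp bed mm [ 38.3 167.4  23.5] toolz [ 0.004 -0.001 -1.   ] tooly [ 0.006 -1.     0.001] j [ 0.28  0.05 -0.03  2.26 -0.83  0.86  0.33] Fbed [9.9 2.5 7.7] w 0.294 61.62095546722412
```

```bash
python3 - <<'E'
from h import *
x,y,w,b=json.load(open("bed.json"));M,t=bed(x,y,w)
p=camera_params("wrist");a=camera("wrist")
cv2.imwrite("pics/w5.png",cv2.resize(a[150:400,180:520],None,fx=2.3,fy=2.3,interpolation=cv2.INTER_CUBIC)[...,::-1])
for q in [(0,140,10),(0,100,10),(3,116,17),(75,0,12)]: print(q,((proj(p,M@(np.array(q)/1000)+t)-[180,150])*2.3).round().tolist())
E
```

```text
(0, 140, 10) [[349.0, 399.0]]
(0, 100, 10) [[516.0, 401.0]]
(3, 116, 17) [[459.0, 408.0]]
(75, 0, 12) [[1040.0, 100.0]]
```

View pics/w5.png

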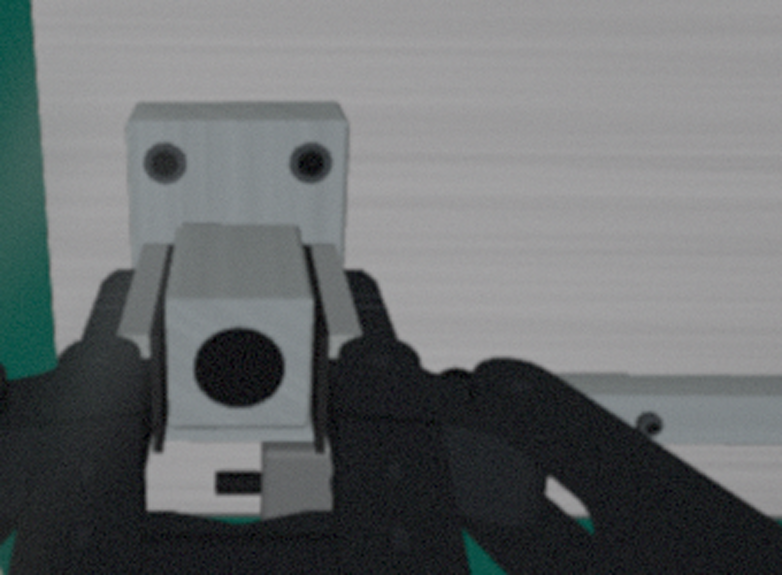

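The block is flat on the bed. The bar's inner edge is at about row 392, roughly 2 mm uphill of my estimate, so contact at TCP x≈38.3 is consistent. The block's right edge, at column 348, is short of the lever. I'll start the slide.

Call:
{"method": "carry_out", "body": {
  "commands": [
    [[-0.003,0.2,0,0,0,0],[-0.003,0.3,0,0,0,0],[-0.003,0.3,0,0,0,0],[0,0,0,0,0,0]]
  ]
}}

```text
clock: 11.07
position: [0.4824, 0.0205, 0.0963]
ee_rot: [0.815, 0.494, 0.26, -0.156]
ft_force: [-2.7, 3.2, 16.0]
grip_width: 0.294
grasp_force: 62.3
```

```bash
python3 - <<'E'
from h import *
x,y,w,b=json.load(open("bed.json"));M,t=bed(x,y,w)
where(M,t)
E
```

```text
t 11.07 tcp bed mm [ 38.3 135.1  23.6] toolz [ 0.004  0.001 -1.   ] tooly [ 0.006 -1.    -0.001] j [ 0.28  0.12 -0.01  2.18 -0.82  0.88  0.34] Fbed [10.4  3.9 12.2] w 0.294 62.308945655822754
```

Call:
{"method": "carry_out", "body": {
  "commands": [
    [[-0.003,0.25,-0.002,0,0,0],[-0.003,0.25,-0.002,0,0,0],[-0.003,0.25,-0.002,0,0,0],[-0.003,0.25,-0.002,0,0,0],[-0.003,0.25,-0.002,0,0,0],[0,0,0,0,0,0]]
  ]
}}

```text
clock: 11.57
position: [0.5264, -0.0029, 0.0964]
ee_rot: [0.815, 0.494, 0.26, -0.156]
ft_force: [1.1, 4.4, 11.1]
grip_width: 0.292
grasp_force: 61.7
```

```bash
python3 - <<'E'
from h import *
x,y,w,b=json.load(open("bed.json"));M,t=bed(x,y,w)
where(M,t)
E
```

```text
t 11.57 tcp bed mm [38.3 85.3 23.7] toolz [ 0.004  0.001 -1.   ] tooly [ 0.007 -1.    -0.001] j [ 0.29  0.21  0.    2.07 -0.8   0.91  0.34] Fbed [9.9 1.1 6.6] w 0.292 61.68918013572693
```

Call:
{"method": "carry_out", "body": {
  "commands": [
    [[-0.003,0.25,0,0,0,0],[-0.003,0.25,0,0,0,0],[-0.003,0.25,0,0,0,0],[-0.003,0.25,0,0,0,0],[-0.003,0.25,0,0,0,0],[0,0.1,0,0,0,0],[0,0,0,0,0,0]]
  ]
}}

```text
clock: 12.15
position: [0.5734, -0.0278, 0.0964]
ee_rot: [0.815, 0.494, 0.26, -0.156]
ft_force: [-3.4, 4.5, 15.2]
grip_width: 0.295
grasp_force: 62.2
```

Call:
{"method": "carry_out", "body": {
  "commands": [
    [[0,0.05,0,0,0,0],[0,0,0,0,0,0]]
  ]
}}

```text
clock: 12.32
position: [0.5743, -0.0283, 0.0963]
ee_rot: [0.815, 0.494, 0.259, -0.157]
ft_force: [-9.1, 4.7, 17.9]
grip_width: 0.29
grasp_force: 62.7
```

Call:
{"method": "carry_out", "body": {
  "commands": [
    [[0,0.03,0,0,0,0],[0,0,0,0,0,0]]
  ]
}}

```text
clock: 12.48
position: [0.5751, -0.0288, 0.0964]
ee_rot: [0.815, 0.494, 0.259, -0.157]
ft_force: [-8.9, 3.5, 18.4]
grip_width: 0.294
grasp_force: 62.8
```

```bash
python3 - <<'E'
from h import *
x,y,w,b=json.load(open("bed.json"));M,t=bed(x,y,w)
where(M,t)
E
```

```text
t 12.48 tcp bed mm [38.3 30.2 23.7] toolz [ 0.005  0.004 -1.   ] tooly [ 0.007 -1.    -0.004] j [ 0.3   0.32  0.02  1.93 -0.79  0.95  0.33] Fbed [ 9.7  9.5 15.7] w 0.294 62.84785866737366
```

Call:
{"method": "carry_out", "body": {
  "commands": [
    [[0,0.05,-0.015,0,0,0],[0,0.03,0,0,0,0],[0,0,0,0,0,0]]
  ]
}}

```text
clock: 12.73
position: [0.5778, -0.0302, 0.0964]
ee_rot: [0.815, 0.494, 0.259, -0.157]
ft_force: [-6.2, 6.3, 13.9]
grip_width: 0.295
grasp_force: 62.2
```

Call:
{"method": "carry_out", "body": {
  "commands": [
    [[0,0.04,0,0,0,0],[0,0,0,0,0,0]]
  ]
}}

```text
clock: 12.9
position: [0.5792, -0.031, 0.0964]
ee_rot: [0.815, 0.494, 0.259, -0.157]
ft_force: [-6.6, 6.6, 12.7]
grip_width: 0.297
grasp_force: 62.0
```

```bash
python3 - <<'E'
from h import *
x,y,w,b=json.load(open("bed.json"));M,t=bed(x,y,w)
where(M,t)
E
```

```text
t 12.9 tcp bed mm [38.3 25.5 23.7] toolz [ 0.004  0.004 -1.   ] tooly [ 0.007 -1.    -0.004] j [ 0.3   0.33  0.02  1.92 -0.78  0.95  0.33] Fbed [9.5 8.9 8.9] w 0.297 62.02719032764435
```

Still sliding freely (TCP y=25.5), so I'll keep creeping.

Call:
{"method": "carry_out", "body": {
  "commands": [
    [[0,0.03,0,0,0,0],[0,0,0,0,0,0]]
  ]
}}

```text
clock: 13.07
position: [0.5802, -0.0315, 0.0964]
ee_rot: [0.815, 0.494, 0.259, -0.157]
ft_force: [-7.8, 6.0, 14.1]
grip_width: 0.291
grasp_force: 62.1
```

Call:
{"method": "carry_out", "body": {
  "commands": [
    [[0,0.03,0,0,0,0],[0,0,0,0,0,0]]
  ]
}}

```text
clock: 13.23
position: [0.5813, -0.0321, 0.0964]
ee_rot: [0.815, 0.494, 0.259, -0.157]
ft_force: [-7.0, 6.5, 13.6]
grip_width: 0.293
grasp_force: 62.1
```

```bash
python3 - <<'E'
from h import *
x,y,w,b=json.load(open("bed.json"));M,t=bed(x,y,w)
where(M,t)
E
```

```text
t 13.23 tcp bed mm [38.3 23.2 23.7] toolz [ 0.004  0.004 -1.   ] tooly [ 0.007 -1.    -0.004] j [ 0.3   0.33  0.02  1.91 -0.78  0.95  0.32] Fbed [9.8 9.2 9.7] w 0.293 62.1295166015625
```

Call:
{"method": "carry_out", "body": {
  "commands": [
    [[0,0.03,0,0,0,0],[0,0,0,0,0,0]]
  ]
}}

```text
clock: 13.4
position: [0.5816, -0.0322, 0.0964]
ee_rot: [0.815, 0.495, 0.259, -0.158]
ft_force: [-12.0, 6.1, 18.2]
grip_width: 0.298
grasp_force: 62.8
```

Call:
{"method": "carry_out", "body": {
  "commands": [
    [[0,0.03,0,0,0,0],[0,0,0,0,0,0]]
  ]
}}

```text
clock: 13.57
position: [0.5816, -0.0323, 0.0964]
ee_rot: [0.814, 0.495, 0.258, -0.159]
ft_force: [-18.7, 6.3, 23.2]
grip_width: 0.294
grasp_force: 63.7
```

```bash
python3 - <<'E'
from h import *
x,y,w,b=json.load(open("bed.json"));M,t=bed(x,y,w)
where(M,t)
a=camera("wrist")
cv2.imwrite("pics/w6.png",cv2.resize(a[150:400,180:520],None,fx=2.3,fy=2.3,interpolation=cv2.INTER_CUBIC)[...,::-1])
E
```

```text
t 13.57 tcp bed mm [38.3 22.7 23.7] toolz [ 0.005  0.008 -1.   ] tooly [ 0.007 -1.    -0.008] j [ 0.3   0.34  0.02  1.91 -0.78  0.96  0.32] Fbed [10.7 19.4 20.8] w 0.294 63.704938888549805
```

View pics/w6.png

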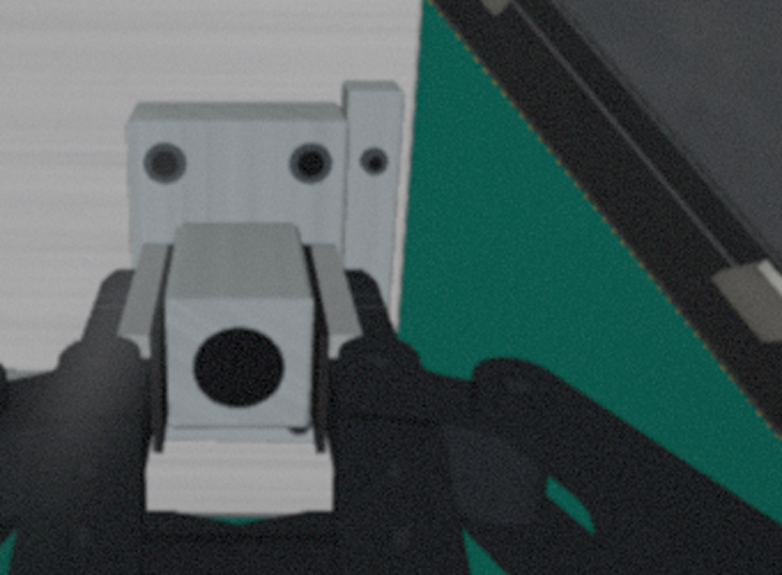

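The block's right side is flush with the end stop at column 346, and the side force has risen to 19 N. I'll relieve the press and let go, opening only partway.

Call:
{"method": "carry_out", "body": {
  "commands": [
    [[0.008,-0.04,-0.02,0,0,0],[0,0,0,0,0,0]]
  ]
}}

```text
clock: 13.78
position: [0.5815, -0.0323, 0.0965]
ee_rot: [0.815, 0.494, 0.259, -0.157]
ft_force: [-3.2, 7.5, 7.4]
grip_width: 0.293
grasp_force: 61.3
```

Call:
{"method": "carry_out", "body": {
  "commands": [
    [[0,0,0,0,0,0],[0,0,0,0,0,0],[0,0,0,0,0,0],[0,0,0,0,0,0],[0,0,0,0,0,0],[0,0,0,0,0,0],[0,0,0,0,0,0],[0,0,0,0,0,0]]
  ],
  "hand": -0.2
}}

```text
clock: 14.45
position: [0.5819, -0.0358, 0.0958]
ee_rot: [0.816, 0.494, 0.258, -0.154]
ft_force: [0.1, 1.0, 0.6]
grip_width: 0.603
grasp_force: 0.0
```

```bash
python3 - <<'E'
from h import *
x,y,w,b=json.load(open("bed.json"));M,t=bed(x,y,w)
where(M,t)
E
```

```text
t 14.45 tcp bed mm [35.5 20.9 24.9] toolz [ 0.  0. -1.] tooly [ 0.005 -1.    -0.   ] j [ 0.3   0.33  0.02  1.91 -0.78  0.95  0.32] Fbed [ 1.1  0.4 -0. ] w 0.603 0.0
```

Released, and the forces are zero. Now I'll withdraw straight out of the bed and look.

Call:
{"method": "carry_out", "body": {
  "commands": [
    [[0,0,-0.3,0,0,0],[0,0,-0.6,0,0,0],[0,0,-0.8,0,0,0],[0,0,-0.8,0,0,0],[0,0,-0.8,0,0,0],[0,0,0,0,0,0],[0,0,0,0,0,0]]
  ]
}}

```text
clock: 15.03
position: [0.5467, -0.1045, 0.2061]
ee_rot: [0.816, 0.493, 0.259, -0.153]
ft_force: [-0.0, 0.4, -0.4]
grip_width: 0.6
grasp_force: 0.0
```

```bash
python3 - <<'E'
from h import *
x,y,w,b=json.load(open("bed.json"));M,t=bed(x,y,w)
where(M,t)
a=camera("wrist")
cv2.imwrite("pics/w7.png",cv2.resize(a,(784,588),interpolation=cv2.INTER_CUBIC)[...,::-1])
E
```

```text
t 15.03 tcp bed mm [ 35.5  19.7 159.6] toolz [ 0.    -0.004 -1.   ] tooly [ 0.005 -1.     0.004] j [ 0.37  0.19  0.1   1.82 -0.68  1.2   0.27] Fbed [ 0.   0.2 -0.5] w 0.6 0.0
```

View pics/w7.png

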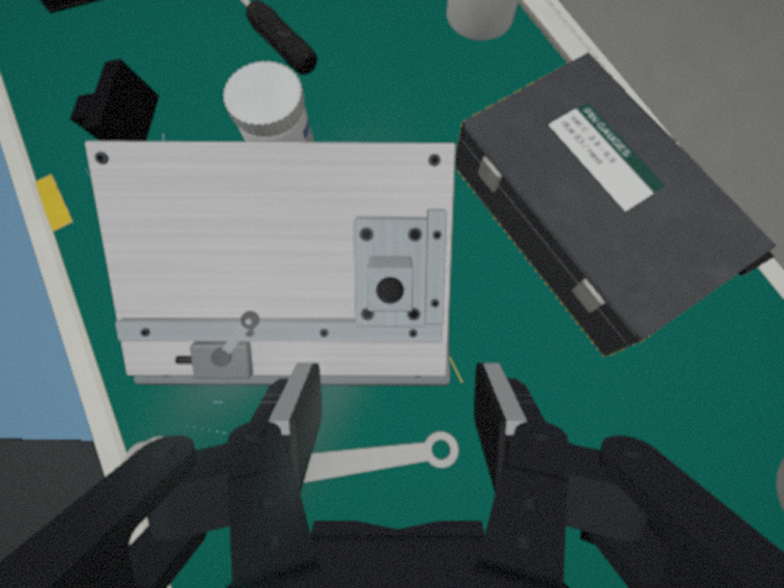

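The block stands square, with its short end on the bar and its side on the stop (flange from (355,218) to (427,325)). The lever is back at rest at (250,320) and the hand is clear.

```bash
python3 -c "
from workcell import hand_in
print(hand_in())"
```

```text
the job is handed in; nothing more can be done
None
```

I slid the block along the bar past the roller lever and let go of it against the end stop, short end on the bar. The lever is back at rest, and I handed the job in at about 15 s; no verdict was returned.

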